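# Flip the leaf plate against the stop

### The job

The blue leaf plate lies leaf side down on the white mounting board. Without gripping or lifting it, push it along the board against the sloped metal stop until it tips up and leans there, then push its upper edge back from behind so that it flips over and lies flat on the board with its leaf side up. Leave the jars and the cup where they stand.

Things in the scene. Friction and masses are not known exactly. Their poses are not given: they have to be found in the camera images.
- board: Fixed mounting board: white slab 300 x 190 x 12 mm; a dark groove 4 mm deep crosses it near its far end, and a 130 mm wide bent-metal stop rises from the groove. Origin on the table under the board (slab spans x -160 to +140, y -95 to +95 mm); z up, top face at z = 12 mm; +x along the board towards the stop, y along the stop.
- groove_edge (a point): Middle of the groove's near edge, at board x = 52 mm, y = 0, on the board's top face. The groove floor runs from here to 8 mm beyond; there the stop begins, at 45 degrees, level with the board's top 12 mm beyond this edge, 18 mm above it at 30 mm, then 32 mm above it at 38 mm, then its top edge. Axes as the board.
- stop_top (a point): Middle of the stop's top edge, 58 mm above the table (46 above the board), 42.5 mm beyond groove_edge; behind it a flat top 8 mm deep, then free space. A plate pushed at the stop rides up it; its trailing edge drops into the groove, and it leans on this edge about 53 degrees from level, stays when let go, its upper end about 18 mm above this edge. Axes as the board.
- plate: Leaf plate: stiff plastic, 86 (x) x 70 (y) x 8 (z) mm, about 55 g. One face plain blue, the other white with a green leaf. Origin at the centre of the leaf face; z points out of the blue face: up at the start (leaf down on the board), down once turned over. x points towards the stop at the start, within about 15 degrees.
- plate_center (a point): The centre of the leaf plate, half-way through its thickness; axes as the plate.
- plate_near (a point): The middle of the plate's end face that is away from the stop at the start (trailing edge, 43 mm from its centre along -x).
- plate_far (a point): The middle of the plate's end face that is towards the stop at the start (leading edge, 43 mm from its centre along +x).
- amber_jar: Bystander: amber glass jar with a metal lid, 54 mm across, 75 mm tall, standing beside the board; origin at the centre of its underside.
- white_jar: Bystander: white plastic jar, 44 mm across, 60 mm tall, standing beside the board; origin at the centre of its underside.
- cup: Bystander: clear plastic cup, 60 mm across, 65 mm tall, standing beside the board; origin at the centre of its underside.
Things that resemble listed ones, but are neither listed nor needed, are in the scene too. Of the things like the plate, leave any that is black; of the rest the smaller one is meant.

How it is judged:
On the way:
1. the plate leans tipped up on the stop, its trailing edge still down on the board or in the groove (angle between plate's own z axis and vertical between 0.6 and 1.5 rad and height (world z) of plate_near below 0.026 m and x of plate_far in the frame of board above 0.07 m), for 0.2 s.
At the end, for the whole second after the job is handed in: The plate lies at rest on the board, leaf side up, flat within 5 degrees, its centre within 60 mm of the board's middle line and between 115 mm before and 60 mm beyond the board's origin along x (angle between plate's own z axis and vertical above 3.05 rad and height (world z) of plate_center between 0.013 and 0.02 m and x of plate_center in the frame of board between -0.115 and 0.06 m and y of plate_center in the frame of board between -0.06 and 0.06 m and linear speed of plate below 0.02 m/s); the robot touches nothing.
It fails at once if the plate is lifted: both its ends are more than 27 mm above the board (height (world z) of each of plate_near, plate_far above 0.039 m).
It fails at once if a jar or the cup is shifted by more than 15 mm or tipped (distance of any of amber_jar, white_jar, cup from where it was at the start of the episode above 0.015 m or angle between any of amber_jar, white_jar, cup's own z axis and vertical above 0.3 rad).
It also fails if it takes over 53 s, if anything falls off the work surface, if the arm or the gripper's body presses on something with over 40 N, if the wrist force passes 120 N, or if a joint passes its speed limit or range.

### The arm

A 6-joint arm with a two-finger parallel gripper is mounted at the origin on the work surface. World frame = base frame: x ahead of the robot, y to its left, z up, the work surface at z = 0. Lengths are in m, angles in rad, forces in N, time in s.
With the tool pointing down it reaches from about 0.25 to 0.8 m from the base axis. Payload 3.9 kg.
Tool frame: the origin (TCP) lies on the centre line of the jaws, within the pads' length; the fingertips stand 8 mm ahead of it and the grasp point (between the pads) lies 11 mm behind it; z points along the fingers, y is the line along which they close (so a half turn about z gives the same grasp; the last joint's range is limited). The gripper opens to 85 mm and grips with 20 to 120 N. Pads are 22 mm wide; open, the fingers measure 114 mm over their backs; the gripper's body (76 mm by 85 mm) begins 54 mm behind the grasp point. The pads swing forward as they close: fully open they stand 13 mm farther back than shut.
Start: joints at [1.321, 0.26, -0.138, 1.173, 0, 1.571], TCP at [0.13, 0.509, 0.239] pointing down, gripper open.
Joint ranges: [-2.78, 2.78], [-0.83, 1.72], [-1.28, 1.37], [-1.9, 2.12], [-1.57, 1.48], [-3.14, 3.14]. Speed limits (rad/s): [2.57, 2.57, 3.14, 3.14, 3.14, 3.14].

### API

Orientations are given as [roll, pitch, yaw] about the fixed x, y, z axes, in that order (R = Rz(yaw) Ry(pitch) Rx(roll)).
In Python, from cell import robot gives the robot as it stands.
- The arm moves only by the tool play_rows, never from a script. Its arguments are lists of equal length, an entry for each row: "claw": the opening in per cent of the stroke, from 0 (shut) to 100 (fully open); "offset": the shift along the tool's x, y, z normalised to -1 to 1, where 1 is 0.04 m, a list of three; "twist": the turn about the tool's z normalised to -1 to 1, where 1 is 0.5 rad. In form: {"claw": [claw, ...], "offset": [[tx, ty, tz], ...], "twist": [twist, ...]}. A call has 1 to 12 rows; each row shifts and turns the commanded pose from where the row before left it, along the tool's axes as they then stand; what a row does not reach is not made up. A row lasts 1/10 s, in which the tool goes at most 50 mm and 8.59 degrees, less where a joint would pass 70% of its speed; a pose out of reach is approached as far as the arm can. A call with a number of a shift or a turn outside -1 to 1 is refused whole. A call with a gripper value outside its range is refused whole. The fingers move at their own pace and stop on an object; the grip force is fixed at half the most. Time passes only in rows, so rows that do not move let the fingers close. It gives the time, the measured TCP pose, the force, the opening and the grip force at its end, in the units of the state.
- robot.get_obs(): the state, without advancing time (a new reading comes with each control period).
- robot.read_camera(name): name is "side" or "top" or "wrist"; returns the picture (384x512x3 uint8, blue, green, red); there is no depth.
- robot.camera_model(name): a dict with "fx", "fy", "cx", "cy" (pixels), "world_to_cam" (4x4, takes a point from world to camera coordinates). Camera axes: x right, y down, z forward; pixel columns grow to the right and rows downward; lengths in m; the calibration is good to about 2 mm. A picture is of the moment at which its call begins: read the wrist's pose just before it. camera_model takes no time and is no camera call; for the wrist camera it gives the pose at the moment of the call.
- robot.finish_job(): hands the job in; it is judged then, once.
The state is a dict: "t": time; "q": joint angles; "joint_velocities": joint speeds; "joint_efforts": joint torques, N m; "position": TCP position; "orientation": TCP orientation; "contact_force": force on the tool from outside, world axes, zero at the start; "wrist_torque": the same for the moment, N m; "opening": opening from 0.0 (shut) to 1.0 (fully open); "gripper_force": force on a finger pad.
Only numpy, scipy, OpenCV 4.12 (cv2) and the standard library are available. Lean on these libraries where they do the work, as an engineer would, in place of code of your own. Each camera call takes 0.05 s, during which the arm holds its last target. There are 200 camera calls.

## Working session

There is one attempt and no reset: what is moved stays moved. The work goes in short steps, Python scripts to look and compute and a tool call to move; the robot and the scene stay as the last step left them, time stands still between calls to the robot, and variables do not carry over. Pictures are saved under pics/ and viewed, at most 10 in all, crops included, and the job is handed in when it is done.

Besides the shell and the picture viewer there is one more tool, called after "Request:" as name([rows], argument=value, ...), one row to a line, values as JSON. play_rows: Moves the arm, as the interface text tells. Its arguments: {"type":"object","properties":{"claw":{"type":"array"},"offset":{"type":"array"},"twist":{"type":"array"}},"required":["claw","offset","twist"]}

```bash
mkdir -p pics; ls; python3 - <<'E'
from cell import robot
import cv2,numpy as np
a=robot.read_camera("top");b=robot.read_camera("side")
cv2.imwrite("pics/top0.png",a);cv2.imwrite("pics/side0.png",b)
cv2.imwrite("pics/both.png",cv2.resize(np.vstack([a,b]),None,fx=.78,fy=.78))
for n in("top","side"):
  m=robot.camera_model(n);print({k:np.round(v,3).tolist() for k,v in m.items()})
o=robot.get_obs();print(o)
E
```

```text
pics
{'fx': 365.454, 'fy': 365.454, 'cx': 254.089, 'cy': 193.536, 'world_to_cam': [[0.027, -1.0, -0.007, 0.038], [-0.995, -0.026, -0.096, 0.595], [0.095, 0.01, -0.995, 0.663], [0.0, 0.0, 0.0, 1.0]]}
{'fx': 439.302, 'fy': 439.302, 'cx': 254.982, 'cy': 184.496, 'world_to_cam': [[0.941, -0.337, -0.019, -0.551], [-0.236, -0.618, -0.75, 0.206], [0.241, 0.71, -0.661, 0.827], [0.0, 0.0, 0.0, 1.0]]}
{'t': 0.1, 'q': array([ 1.32103168e+00,  2.60634491e-01, -1.39245204e-01,  1.17271292e+00,
       -1.92294362e-06,  1.57083241e+00]), 'joint_velocities': array([-0.00075356, -0.00067564,  0.00291371,  0.00052267, -0.00086722,
       -0.00142629]), 'joint_efforts': array([-1.39923404e-04, -4.06506836e+01,  2.54527992e+01,  1.01009547e-02,
        4.15526029e-05,  1.40903583e-05]), 'position': array([0.12961818, 0.50812236, 0.23853771]), 'orientation': array([-3.13979637e+00,  1.98775057e-06,  2.89179193e+00]), 'contact_force': array([-0.65321419,  0.09213559, -0.48273583]), 'wrist_torque': array([0.04252803, 0.00428039, 0.04505769]), 'gripper_force': 0.0, 'opening': 0.9993913961841403}
```

View pics/top0.png

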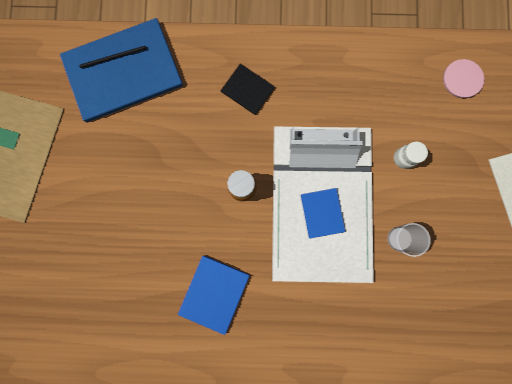

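View pics/side0.png

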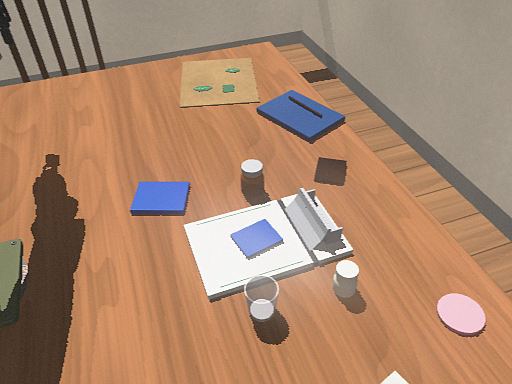

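The top view shows the candidates: the plate on the board at (323,213), a bigger blue box at (214,295), a black one at (248,89) and a navy notebook at (120,70). The one on the board is the smaller non-black one and lies on the white board, so it fits. The stop is at (327,148). I'll measure it and confirm with a crop.

```bash
cat > h.py <<'E'
from cell import robot
import cv2,numpy as np
def ray(name,uv,z,m=None):
    m=m or robot.camera_model(name);T=np.array(m["world_to_cam"]);R=T[:3,:3];c=-R.T@T[:3,3]
    out=[]
    for u,v in np.atleast_2d(uv):
        d=R.T@np.array([(u-m["cx"])/m["fx"],(v-m["cy"])/m["fy"],1]);out.append((c+d*(z-c[2])/d[2])[:2])
    return np.array(out)
def proj(name,p):
    m=robot.camera_model(name);p=np.array(m["world_to_cam"])@np.append(p,1)
    return np.array([m["fx"]*p[0]/p[2]+m["cx"],m["fy"]*p[1]/p[2]+m["cy"]])
def big(mask):
    cs,_=cv2.findContours(mask.astype(np.uint8),cv2.RETR_EXTERNAL,cv2.CHAIN_APPROX_NONE);return max(cs,key=cv2.contourArea)
E
python3 - <<'E'
from h import *
a=cv2.imread("pics/top0.png");hsv=cv2.cvtColor(a,cv2.COLOR_BGR2HSV)
blue=(hsv[...,0]>100)&(hsv[...,0]<130)&(hsv[...,1]>150)&(hsv[...,2]>90)
blue[:,:280]=0;blue[:,370:]=0
w=(hsv[...,1]<60)&(hsv[...,2]>120);w[:,:265]=0;w[:,378:]=0;w[:120]=0;w[290:]=0
w=cv2.morphologyEx((w|blue).astype(np.uint8),cv2.MORPH_CLOSE,np.ones((9,9)))
r=cv2.minAreaRect(big(w));bx=ray("top",cv2.boxPoints(r),.012);print("board",r,bx.round(4).tolist(),bx.mean(0))
c=big(blue);r=cv2.minAreaRect(c);bx=ray("top",cv2.boxPoints(r),.020)
print("plate",r,bx.round(4).tolist(),bx.mean(0),[np.linalg.norm(bx[i]-bx[i-1]).round(4) for i in range(4)])
for n,uv in (("amber",(241,178)),("white",(417,152)),("cup",(417,240))):
    print(n,ray("top",[uv],{"amber":.075,"white":.06,"cup":.065}[n]))
crop=a[115:295,215:445];cv2.imwrite("pics/crop.png",cv2.resize(crop,None,fx=3.3,fy=3.3,interpolation=cv2.INTER_CUBIC))
E
```

```text
board ((323.0770568847656, 204.10162353515625), (101.25261688232422, 155.44300842285156), 0.5256345868110657) [[0.4293, 0.0159], [0.7303, 0.0198], [0.7334, -0.1793], [0.4329, -0.1753]] [ 0.58149815 -0.07972747]
plate ((322.5525817871094, 212.7757110595703), (44.67301559448242, 36.06585693359375), 79.2156982421875) [[0.5957, -0.0354], [0.6105, -0.103], [0.5272, -0.1193], [0.5127, -0.0524]] [ 0.56153964 -0.07751703] [np.float64(0.0847), np.float64(0.0692), np.float64(0.0848), np.float64(0.0684)]
amber [[0.61642714 0.07714747]]
white [[ 0.67452727 -0.24101921]]
cup [[ 0.51553068 -0.23637389]]
```

View pics/crop.png

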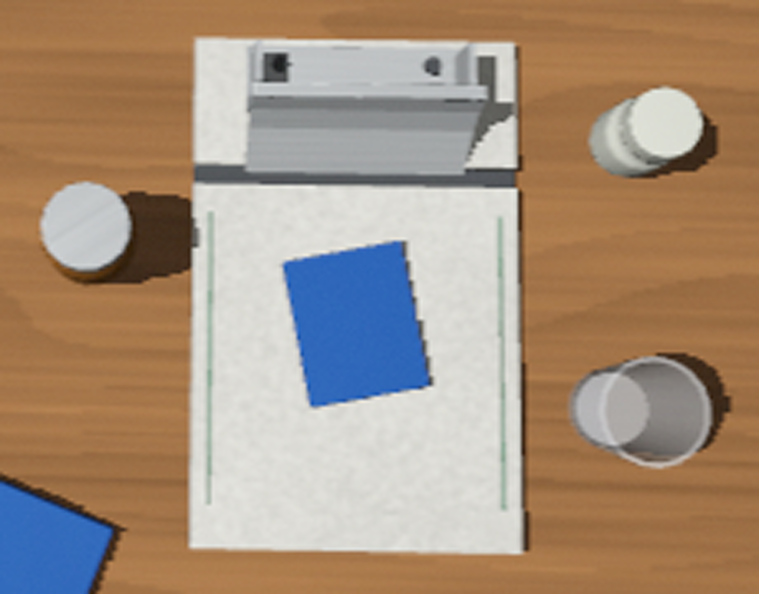

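The crop confirms it: the smaller plain blue plate lies on the white board, yawed about 11°, with the stop just beyond it. I'll push with two half-spread fingers so that it squares up.

Request:
play_rows([
  [0,0,0],
  [0,0,0],
  [-0.42,-0.74,0],
  [-0.42,-0.74,0],
  [-0.42,-0.74,0],
  [-0.42,-0.74,0],
  [-0.42,-0.74,0],
  [-0.42,-0.74,0],
  [-0.42,-0.74,0],
  [-0.42,-0.74,0],
  [-0.42,-0.74,0],
  [-0.42,-0.74,0],
], claw=[50,50,50,50,50,50,50,50,50,50,50,50], twist=[-0.262,-0.262,0,0,0,0,0,0,0,0,0,0])

```text
t: 1.3
position: [0.3016, 0.2134, 0.2391]
orientation: [-3.141, -0.0, -3.129]
contact_force: [-1.0, 1.4, 0.3]
opening: 0.499
gripper_force: 0.0
```

Request:
play_rows([
  [-0.42,-0.74,0],
  [-0.42,-0.74,0],
  [-0.42,-0.74,0],
  [-0.42,-0.74,0],
  [-0.42,-0.74,0],
  [-0.42,-0.74,0],
  [-0.42,-0.74,0],
  [-0.42,-0.74,0],
  [-0.42,-0.74,0],
  [-0.42,-0.74,0],
  [0,0,0],
  [0,0,0],
], claw=[50,50,50,50,50,50,50,50,50,50,50,50], twist=[0,0,0,0,0,0,0,0,0,0,0,0])

```text
t: 2.5
position: [0.4726, -0.0795, 0.2387]
orientation: [3.141, -0.002, -3.131]
contact_force: [-0.9, 0.6, 0.2]
opening: 0.499
gripper_force: 0.0
```

Request:
play_rows([
  [0,0,0.8],
  [0,0,0.8],
  [0,0,0.8],
  [0,0,0.8],
  [0,0,0.8],
  [0,0,0.8],
  [0,0,0.4],
  [0,0,0],
  [0,0,0],
], claw=[50,50,50,50,50,50,50,50,50], twist=[0,0,0,0,0,0,0,0,0])

```text
t: 3.4
position: [0.4725, -0.0783, 0.0316]
orientation: [3.141, -0.001, -3.128]
contact_force: [-0.1, -0.6, 1.1]
opening: 0.499
gripper_force: 0.0
```

Request:
play_rows([
  [0,0,0.1],
  [0,0,0.1],
  [0,0,0],
], claw=[50,50,50], twist=[0,0,0])

```text
t: 3.7
position: [0.4732, -0.0791, 0.0236]
orientation: [-3.141, 0.001, -3.129]
contact_force: [-0.7, 0.3, -0.0]
opening: 0.502
gripper_force: 0.0
```

```bash
python3 - <<'E'
from h import *
print(proj("side",[.486,-.11,.012]),proj("side",robot.get_obs()["position"]))
b=robot.read_camera("side");cv2.imwrite("pics/s1.png",cv2.resize(b[110:310,120:380],None,fx=3,fy=3,interpolation=cv2.INTER_CUBIC))
E
```

```text
[225.98175597 261.30356017] [214.89179951 247.83683175]
```

View pics/s1.png

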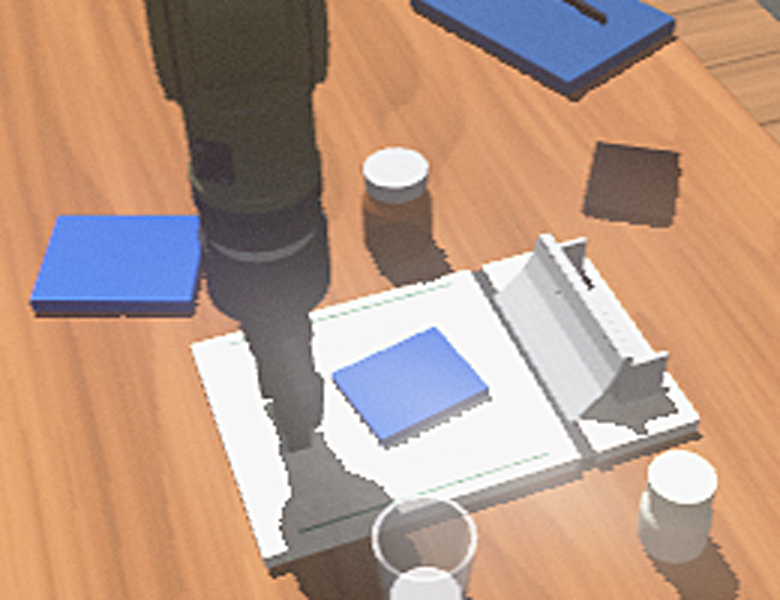

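The right fingertip shows at about (220,259) in the side image, a few mm above the board. I'll step down until I feel contact.

Request:
play_rows([
  [0,0,0.1],
  [0,0,0],
], claw=[50,50], twist=[0,0])

```text
t: 3.95
position: [0.4728, -0.0792, 0.0191]
orientation: [3.141, -0.0, -3.13]
contact_force: [-0.3, 0.3, -0.3]
opening: 0.501
gripper_force: 0.0
```

Request:
play_rows([
  [0,0,0.05],
  [0,0,0],
], claw=[50,50], twist=[0,0])

```text
t: 4.15
position: [0.473, -0.0792, 0.0181]
orientation: [-3.141, 0.0, -3.13]
contact_force: [-1.4, 0.1, 9.1]
opening: 0.497
gripper_force: 4.6
```

Request:
play_rows([
  [0,0,0.05],
  [0,0,0],
], claw=[50,50], twist=[0,0])

```text
t: 4.35
position: [0.4731, -0.0792, 0.018]
orientation: [-3.141, 0.001, -3.13]
contact_force: [-7.8, 1.1, 27.7]
opening: 0.5
gripper_force: 14.1
```

Request:
play_rows([
  [0,0,-0.1],
  [-0.2,0,0],
  [-0.2,0,0],
  [-0.2,0,0],
  [-0.2,0,0],
  [-0.2,0,0],
  [-0.2,0,0],
  [-0.2,0,0],
  [-0.2,0,0],
  [-0.2,0,0],
  [-0.2,0,0],
  [0,0,0],
], claw=[50,50,50,50,50,50,50,50,50,50,50,50], twist=[0,0,0,0,0,0,0,0,0,0,0,0])

```text
t: 5.55
position: [0.5548, -0.0783, 0.0195]
orientation: [-3.141, 0.002, -3.129]
contact_force: [0.3, -0.3, 0.5]
opening: 0.504
gripper_force: 0.0
```

```bash
python3 - <<'E'
from h import *
a=robot.read_camera("top");b=robot.read_camera("side")
cv2.imwrite("pics/c2.png",np.hstack([cv2.resize(x,(400,400),interpolation=cv2.INTER_CUBIC) for x in(a[110:300,230:420],b[140:310,180:350])]))
E
```

```text
(no output)
```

View pics/c2.png

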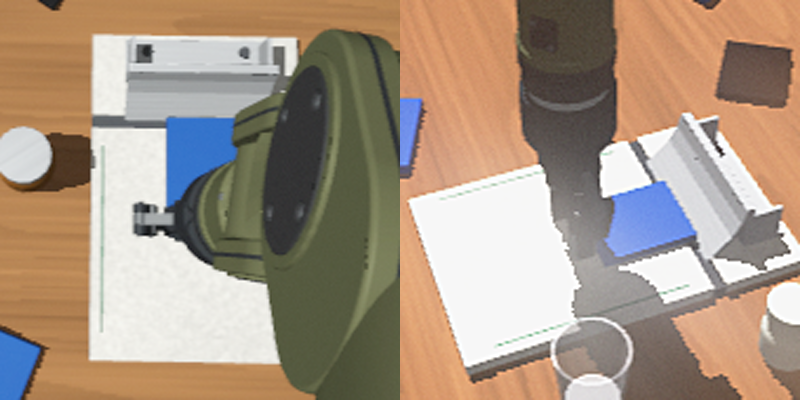

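The plate is now square to the stop, with its leading edge over the groove. Pushing on.

Request:
play_rows([
  [-0.15,0,0],
  [-0.15,0,0],
  [-0.15,0,0],
  [-0.15,0,0],
  [-0.15,0,0],
  [-0.15,0,0],
  [-0.15,0,0],
  [-0.15,0,0],
  [-0.15,0,0],
  [-0.15,0,0],
  [-0.1,0,0],
  [0,0,0],
], claw=[50,50,50,50,50,50,50,50,50,50,50,50], twist=[0,0,0,0,0,0,0,0,0,0,0,0])

```text
t: 6.85
position: [0.6181, -0.0775, 0.0195]
orientation: [-3.141, 0.001, -3.129]
contact_force: [-0.6, -0.1, 0.3]
opening: 0.502
gripper_force: 0.0
```

```bash
python3 - <<'E'
from h import *
a=robot.read_camera("top");b=robot.read_camera("side")
cv2.imwrite("pics/c3.png",np.hstack([cv2.resize(x,(400,400),interpolation=cv2.INTER_CUBIC) for x in(a[110:300,230:420],b[140:310,180:350])]))
E
```

```text
(no output)
```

View pics/c3.png

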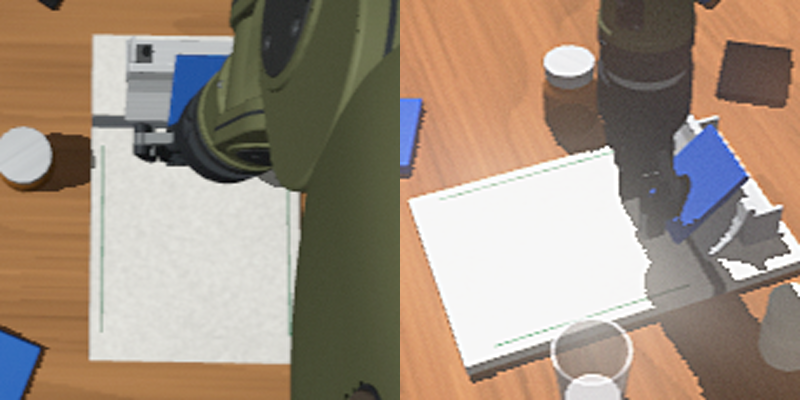

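The plate is climbing the stop, squared up. A last small push should drop its trailing edge into the groove.

Request:
play_rows([
  [-0.1,0,0],
  [-0.1,0,0],
  [-0.1,0,0],
  [0,0,0],
  [0,0,0],
  [0.2,0,0],
  [0.4,0,0],
  [0.4,0,0],
], claw=[50,50,50,50,50,50,50,50], twist=[0,0,0,0,0,0,0,0])

```text
t: 7.75
position: [0.5878, -0.0777, 0.0192]
orientation: [3.142, -0.001, -3.129]
contact_force: [-0.2, 0.2, 0.5]
opening: 0.5
gripper_force: 0.0
```

```bash
python3 - <<'E'
from h import *
a=robot.read_camera("top");b=robot.read_camera("side")
cv2.imwrite("pics/c4.png",np.hstack([cv2.resize(x,(400,400),interpolation=cv2.INTER_CUBIC) for x in(a[110:300,230:420],b[180:290,250:360])]))
E
```

```text
(no output)
```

View pics/c4.png

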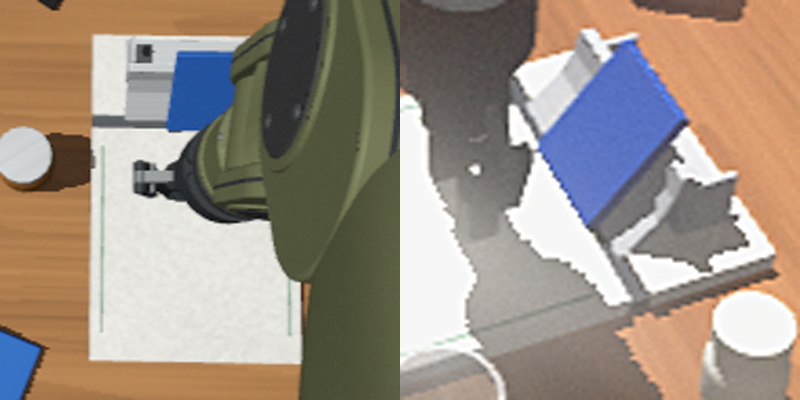

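The plate leans on the stop with its trailing edge in the groove, and it stays there with the fingers withdrawn. Its left edge is at top-image pixel (309,172), so its centre is about 9 mm right of the middle line. Next I go up, over and behind it.

Request:
play_rows([
  [0,0,-0.6],
  [0,0,-0.8],
  [0,0,-0.8],
  [0,0,-0.8],
  [0,0,0],
  [-0.75,-0.04,0],
  [-0.75,-0.04,0],
  [-0.75,-0.04,0],
  [-0.75,-0.04,0],
  [-0.75,-0.04,0],
  [0,0,0],
], claw=[50,50,50,50,50,50,50,50,50,50,50], twist=[0,0,0,0,0,0,0,0,0,0,0])

```text
t: 8.95
position: [0.7425, -0.0839, 0.1369]
orientation: [-3.142, 0.002, -3.129]
contact_force: [-0.6, -0.6, -0.8]
opening: 0.504
gripper_force: 0.0
```

```bash
python3 - <<'E'
from h import *
o=robot.get_obs();print(o["position"],o["orientation"],o["q"])
b=robot.read_camera("side");a=robot.read_camera("wrist")
cv2.imwrite("pics/c5.png",np.hstack([cv2.resize(x,(400,400),interpolation=cv2.INTER_CUBIC) for x in(a[:,64:448],b[150:310,230:390])]))
E
```

```text
[ 0.74247557 -0.08392094  0.13693659] [-3.14151982e+00  1.59813134e-03 -3.12900440e+00] [-1.12604099e-01  6.98394697e-01  3.30158000e-01  1.20096491e+00
  1.27283341e-04 -1.25192192e-01]
```

View pics/c5.png

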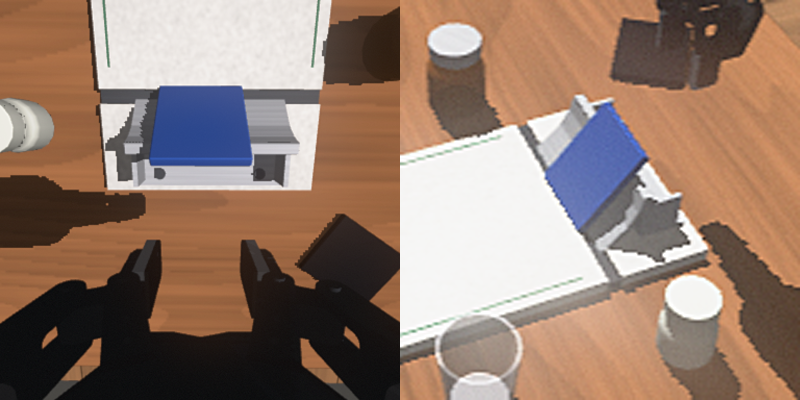

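From behind, both fingers line up with the plate's upper edge (wrist view, both centred at column 200 of the crop). I'll descend and push back.

Request:
play_rows([
  [0,0,0.5],
  [0,0,0.5],
  [0,0,0.4],
  [0,0,0.22],
  [0,0,0],
], claw=[50,50,50,50,50], twist=[0,0,0,0,0])

```text
t: 9.55
position: [0.737, -0.0838, 0.073]
orientation: [3.141, -0.004, -3.13]
contact_force: [-0.0, 0.3, -0.3]
opening: 0.502
gripper_force: 0.0
```

Request:
play_rows([
  [0.2,0,0],
  [0.2,0,0],
  [0.2,0,0],
  [0.15,0,0],
  [0.15,0,0],
  [0.15,0,0],
  [0.15,0,0],
  [0.15,0,0],
  [0.15,0,0],
  [0.15,0,0],
  [0.15,0,0],
  [0,0,0],
], claw=[50,50,50,50,50,50,50,50,50,50,50,50], twist=[0,0,0,0,0,0,0,0,0,0,0,0])

```text
t: 10.75
position: [0.6659, -0.0848, 0.0744]
orientation: [3.141, -0.001, -3.13]
contact_force: [-0.2, -0.7, -0.6]
opening: 0.498
gripper_force: 0.0
```

```bash
python3 - <<'E'
from h import *
a=robot.read_camera("wrist");b=robot.read_camera("side")
cv2.imwrite("pics/c6.png",np.hstack([cv2.resize(x,(400,400),interpolation=cv2.INTER_CUBIC) for x in(a[:,64:448],b[150:310,230:390])]))
E
```

```text
(no output)
```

View pics/c6.png

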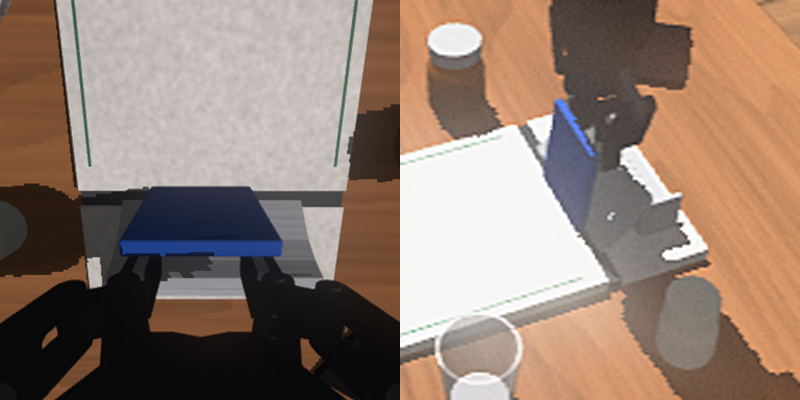

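The plate stands at nearly 80° with the fingers behind it. I'll push it slowly past vertical.

Request:
play_rows([
  [0.08,0,0],
  [0.08,0,0],
  [0.08,0,0],
  [0.08,0,0],
  [0.08,0,0],
  [0.08,0,0],
  [0.08,0,0],
  [0.08,0,0],
  [0.08,0,0],
  [0,0,0],
  [0,0,0],
  [0,0,0],
], claw=[50,50,50,50,50,50,50,50,50,50,50,50], twist=[0,0,0,0,0,0,0,0,0,0,0,0])

```text
t: 12.05
position: [0.6384, -0.0851, 0.0745]
orientation: [3.142, 0.0, -3.129]
contact_force: [-0.1, -0.0, -0.6]
opening: 0.497
gripper_force: 0.0
```

```bash
python3 - <<'E'
from h import *
a=robot.read_camera("wrist");b=robot.read_camera("side")
cv2.imwrite("pics/c7.png",np.hstack([cv2.resize(x,(400,400),interpolation=cv2.INTER_CUBIC) for x in(a[:,64:448],b[150:310,210:370])]))
E
```

```text
(no output)
```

View pics/c7.png

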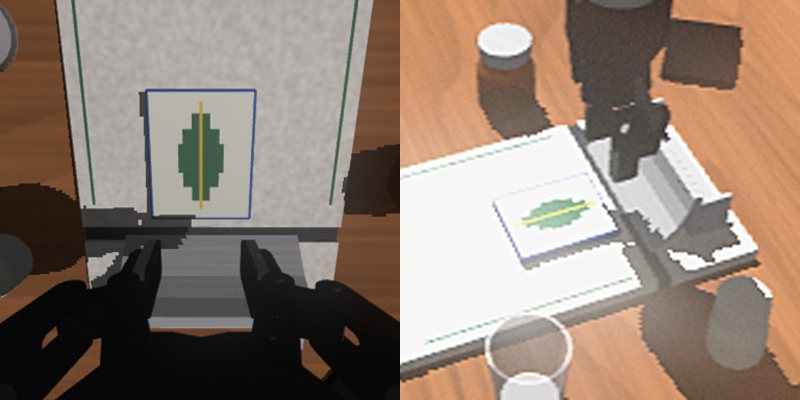

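The plate has flipped: leaf side up, flat on the board and clear of the groove. I'll raise the arm and hand in.

Request:
play_rows([
  [0,0,-0.5],
  [0,0,-0.8],
  [0,0,-0.8],
  [0,0,0],
  [0,0,0],
], claw=[50,50,50,50,50], twist=[0,0,0,0,0])

```text
t: 12.65
position: [0.6391, -0.0853, 0.1595]
orientation: [-3.141, 0.002, -3.129]
contact_force: [0.2, -0.4, -0.6]
opening: 0.502
gripper_force: 0.0
```

```bash
python3 -c "
from cell import robot
print(robot.finish_job())"
```

```text
the job is handed in; nothing more can be done
None
```

The plate was tipped up against the stop, flipped, and lay flat on the board leaf side up in the last pictures; I never touched the jars or cup, and handed the job in at about 12.7 s (no verdict was returned).

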